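# Pressed collar to the lamp box, shutter held half open

### The job

Lift the pressed aluminium collar out of the open die and lay it, flange down and without dropping it, flat in the round nest over the window of the inspection lamp box, and let go of it. Then slide the lamp box's sprung shutter open by its upright tab to half travel, where the tab stands centred on the brass line, and finish while the fingers are still holding it there against the spring. Leave the loudspeaker, the steel bowl and the screwdriver where they are.

Things in the scene. Friction and masses are not known exactly. Their poses are not given: they have to be found in the camera images.
- collar_mid (a point): Centre, half-way up (17 mm above its underside), of the loose pressed aluminium collar, about 140 g: a round flange 84 mm across and 4 mm thick, from whose middle an upright tube rises, 46 mm outside diameter, 36 mm bore, 34 mm total height. z is up, along the tube. It starts in the die cavity, flange down; the upper 26 mm stand above the die's top face, so the tube can be gripped across its 46 mm outside from above, in any direction.
- die: Fixed dark steel die block, 130 x 130 mm, 40 mm high, with a round cavity 88 mm across and 8 mm deep in the middle of its top. Origin at the centre of its underside, z up, x and y along its sides. Two steel guide studs, 14 mm across, stand 14 mm above the top face at the corners (+54,+54) and (-54,-54) mm.
- lampbox: Fixed grey inspection lamp box, 120 mm (its x) by 270 mm (its y), top face 46 mm above the table. Origin at the centre of its underside, z up. The round nest is near its +y end (centre at y = +70 mm); towards the -y end a slot runs along y in the top face, in which the shutter's tab slides.
- nest (a point): Centre of the floor of the round nest in the lamp box's top: 92 mm across, 8 mm deep, its floor a clear window 38 mm above the table (the dark shutter blade is seen below it). A seated collar has its centre 17 mm above this point. Axes as the lamp box.
- shutter (a joint): Travel of the shutter in m: 0 = shut (the spring pulls it there), 0.070 = fully open, 0.035 = half travel. It opens towards the lamp box's -y. The spring force rises from about 4 N when shut to 8.5 N at half travel and 12.5 N fully open, and it shuts by itself when let go.
- tab_top (a point): Centre of the top face of the shutter's upright steel tab, 96 mm above the table. The tab is 16 mm thick along the slide (the lamp box's y), 40 mm wide across it (x), and stands 50 mm above the top face of the box. It moves with the shutter; when shut it stands 100 mm towards -y from the nest centre. Axes as the lamp box.
- half_mark (a point): Half-travel point: the middle, on the top face of the lamp box, of the thin brass line (3 mm wide) that crosses both sides of the slot. At half travel the tab's centre stands over it.
- speaker: Bystander: loose round loudspeaker driver lying face down, 110 mm across, 58 mm high. Origin at the centre of its underside.
- bowl: Bystander: loose steel bowl, 130 mm across, 50 mm high. Origin at the centre of its underside.
- screwdriver: Bystander: loose screwdriver lying on the table, about 200 mm long. Its x axis runs along it.
Not all that is in view belongs to the job. What is meant by the part that bears collar_mid is not black, and is the smaller of those in its own colour.

How it is judged:
By the outcome, as a careful person would: the job done as asked, in the order asked, and still so for the second after the job is handed in, while the arm keeps its last pose, push and grip.
It also fails if it takes over 64 s, if anything falls off the work surface, if the arm or the gripper's body presses on something with over 40 N, if the wrist force passes 120 N, or if a joint passes its speed limit or range.

### The arm

A 7-joint arm with a two-finger parallel gripper is mounted at the origin on the work surface. World frame = base frame: x ahead of the robot, y to its left, z up, the work surface at z = 0. Lengths are in m, angles in rad, forces in N, time in s.
With the tool pointing down it reaches from about 0.4 to 0.875 m from the base axis. Payload 19.3 kg.
Tool frame: the origin (TCP) lies midway between the tips of the shut fingers; the grasp point (between the pads) lies 19 mm behind it (bot.pinch_z is the distance from the TCP to the grasp point, in m); z points along the fingers, y is the line along which they close (so a half turn about z gives the same grasp; the last joint's range is limited). The gripper opens to 85 mm and grips with 20 to 120 N. Pads are 22 mm wide; open, the fingers measure 114 mm over their backs; the gripper's body (76 mm by 85 mm) begins 54 mm behind the grasp point. The pads swing forward as they close: fully open they stand 13 mm farther back than shut.
Start: joints at [1.268, 0.521, -0.036, 1.599, 0.021, 1.021, -0.113], TCP at [0.144, -0.608, 0.231] pointing down, gripper open.
Joint ranges: [-2.91, 2.91], [-0.3, 2.13], [-1.5, 1.42], [0.17, 2.43], [-1.26, 4.41], [0.16, 1.93], [-2.52, 2.52]. Speed limits (rad/s): [1.89, 1.89, 2.39, 2.39, 3.01, 3.01, 3.01].

### API

Orientations are given as [roll, pitch, yaw] about the fixed x, y, z axes, in that order (R = Rz(yaw) Ry(pitch) Rx(roll)).
In Python, from workcell import observe, viewer, bot gives the robot as it stands. The module is installed in compiled form; this text tells all that it offers.
- The arm moves only by the tool play_rows, never from a script. Its argument "motion" is a list of rows, each a list of 7 numbers: the shift along the tool's x, y, z in cm, then the turn, a rotation vector about the tool's x, y, z in rad, then the opening, from -1 (shut) to 1 (fully open), so that 0 is half open. A call has exactly 5 rows; each row is the pose to reach, as a shift and turn from the pose commanded when the call began, along the tool's axes at that moment; what a row does not reach only later rows make up. A row lasts 1/10 s, in which the tool goes at most 50 mm and 8.59 degrees, less where a joint would pass 70% of its speed; a pose out of reach is approached as far as the arm can. A call with a gripper value outside its range is refused whole. The fingers move at their own pace and stop on an object; "squeeze" is the grip in N (left out, the last holds). Time passes only in rows, so rows that repeat a pose let the fingers close, or fill a call up. It gives the time, the measured TCP pose, the force, the opening and the grip force at its end, in the units of the state.
- observe(): the state, without advancing time (a new reading comes with each control period).
- viewer.grab_frame(name): name is "scene" or "top" or "wrist"; returns (picture, depth): 400x640x3 uint8, red, green, blue; 400x640 float32, m along the optical axis (not along the pixel's ray), 0 where there is no reading.
- viewer.camera_info(name): a dict with "fx", "fy", "cx", "cy" (pixels), "R" (3x3) and "t" (3): a world point X has camera coordinates R X + t. Camera axes: x right, y down, z forward; pixel columns grow to the right and rows downward; lengths in m; the calibration is good to about 2 mm. A picture is of the moment at which its call begins: read the wrist's pose just before it. camera_info takes no time and is no camera call; for the wrist camera it gives the pose at the moment of the call.
- bot.job_done(): hands the job in; it is judged then, once.
The state is a dict: "clock": time; "qpos": joint angles; "qd": joint speeds; "joint_efforts": joint torques, N m; "position": TCP position; "tool_rot": TCP orientation; "force": force on the tool from outside, world axes, zero at the start; "moment": the same for the moment, N m; "grip_width": finger opening in m; "finger_force": force on a finger pad.
Only numpy, scipy, OpenCV 4.12 (cv2) and the standard library are available. Lean on these libraries where they do the work, as an engineer would, in place of code of your own. Each camera call takes 0.05 s, during which the arm holds its last target. There are 200 camera calls.

## Working session

There is one attempt and no reset: what is moved stays moved. The work goes in short steps, Python scripts to look and compute and a tool call to move; the robot and the scene stay as the last step left them, time stands still between calls to the robot, and variables do not carry over. Pictures are saved under pics/ and viewed, at most 10 in all, crops included, and the job is handed in when it is done.

Besides the shell and the picture viewer there is one more tool, called after ">>>" by a JSON object that holds its "method" and its "body", one argument or row to a line. play_rows: Moves the arm, as the interface text tells. Its arguments: {"type":"object","properties":{"motion":{"type":"array"},"squeeze":{"type":"number"}},"required":["motion"]}

```bash
mkdir -p pics
python3 - <<'E'
from workcell import observe, viewer, bot
import cv2,numpy as np
s=observe();print(s['clock'],s['position'],s['tool_rot'],s['grip_width'],s['force'],bot.pinch_z)
for n in('scene','top'):
    p,d=viewer.grab_frame(n);c=viewer.camera_info(n);cv2.imwrite(f'pics/{n}0.png',p[:,:,::-1]);np.savez(f'{n}0.npz',p=p,d=d,**c)
    print(n,c['fx'],c['cx'],c['cy'],-np.array(c['R']).T@c['t'])
E
```

```text
0.0 [ 0.14407783 -0.60782767  0.23072437] [-3.14047837e+00  8.07917972e-05  2.32877075e-01] 0.08529496336665214 [-0.20924934 -0.04396878  0.14173725] 0.0187
scene 381.6324107544342 318.709073731281 198.46098813473796 [ 1.22363258 -0.11983797  0.65204474]
top 466.5687141231827 316.7302475354598 197.42508219823546 [ 0.40111244 -0.12085358  1.00299864]
```

View pics/top0.png

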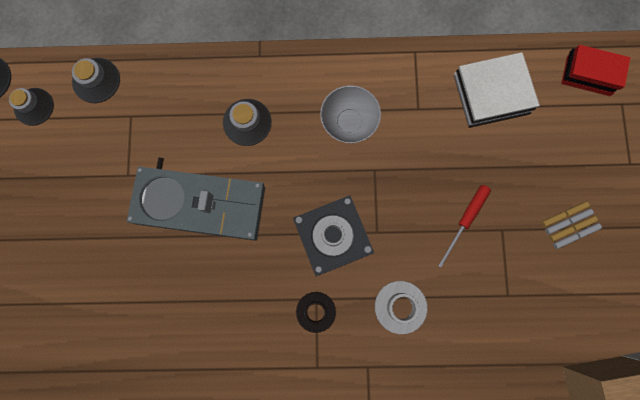

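View pics/scene0.png

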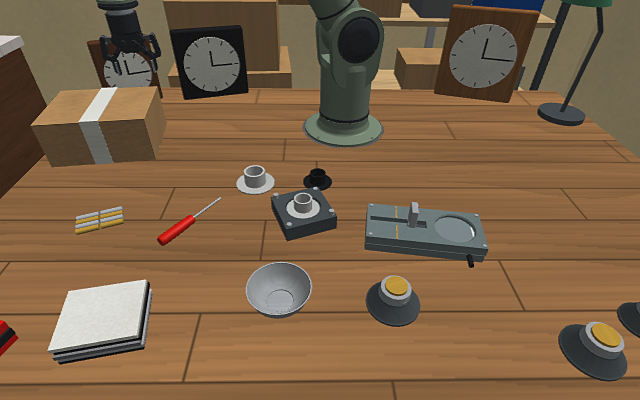

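Candidates: silver collar in the die (top 333,236), larger loose silver collar (401,308), black collar (316,312). By the description it is the one in the die: not black, and the smaller of the silver ones. The tab is at (204,200), the nest at (162,199), and the brass line at (227,205).

```bash
cat > h.py <<'E'
import numpy as np,cv2
def world(f):
    p,d=f['p'],f['d'];v,u=np.mgrid[:400,:640]
    c=np.stack([(u-f['cx'])/f['fx']*d,(v-f['cy'])/f['fy']*d,d],-1)
    return (c-f['t'])@f['R']
def ray(f,u,v,z):
    R,t=f['R'],f['t'];o=-R.T@t;r=R.T@np.array([(u-f['cx'])/f['fx'],(v-f['cy'])/f['fy'],1]);return o+r*(z-o[2])/r[2]
E
python3 - <<'E'
from h import *
f=np.load('top0.npz');p=f['p'];W=world(f);Z=W[...,2]
def box(u0,u1,v0,v1):
    m=np.zeros(Z.shape,bool);m[v0:v1,u0:u1]=1;return m&(f['d']>0)
def rep(n,m,z):
    m=m.astype(np.uint8);cs=max(cv2.findContours(m,0,2)[0],key=cv2.contourArea)
    q=np.array([ray(f,*c[0],z)[:2] for c in cs],np.float32)
    (x,y),r=cv2.minEnclosingCircle(q);print(n,m.sum(),'circ',round(x,4),round(y,4),round(r*2,4),'rect',cv2.minAreaRect(q),'z',np.median(Z[m>0]))
D=box(285,380,190,280)
print('z hist die',np.histogram(Z[D],np.arange(0,.1,.006)))
rep('tube',D&(Z>.058),.066)
rep('die',D&(Z>.030),.04)
g=p.astype(int).mean(-1)
rep('silver',D&(g>140)&(Z<.058)&box(308,358,212,262),.036)
rep('big',box(370,432,278,338)&(g>120)&(np.ptp(p.astype(int),axis=-1)<25),.004)
L=box(120,275,150,250)
print('z hist lamp',np.histogram(Z[L],np.arange(0,.12,.006)))
rep('lamp',L&(Z>.035),.046)
rep('tab',L&(Z>.085),.096)
rep('nest',L&(Z<.043)&(Z>.02)&box(138,190,172,224),.046)
h=cv2.cvtColor(p,cv2.COLOR_RGB2HSV)
for n,b in(('brassA',box(222,236,176,200)),('brassB',box(214,230,208,238))):
    m=b&(h[...,1]>90)&(Z>.04);v,u=np.nonzero(m);print(n,m.sum(),ray(f,u.mean(),v.mean(),.046))
print('right-bottom max z',Z[300:,540:].max(), 'wood box', np.histogram(Z[350:,570:],8))
cv2.imwrite('pics/c1.png',np.hstack([cv2.resize(p[160:250,120:275,::-1],None,fx=3,fy=3),cv2.resize(p[190:280,280:390,::-1],None,fx=3,fy=3)]))
E
```

```text
z hist die (array([1973,    4,    3,    1,   57,  807, 2561,  264,   60,   37,  114,
         45,    0,    0,    0,    0]), array([0.   , 0.006, 0.012, 0.018, 0.024, 0.03 , 0.036, 0.042, 0.048,
       0.054, 0.06 , 0.066, 0.072, 0.078, 0.084, 0.09 , 0.096]))
tube 163 circ 0.4888 -0.1342 0.046 rect ((0.4885099530220032, -0.13447842001914978), (0.04224861413240433, 0.04427988454699516), 88.82408142089844) z 0.06527422009461638
die 3888 circ 0.4889 -0.1343 0.1819 rect ((0.4891113042831421, -0.1347535103559494), (0.13003110885620117, 0.12992872297763824), 20.650087356567383) z 0.038824579414743515
silver 732 circ 0.4894 -0.1348 0.0811 rect ((0.4889260530471802, -0.13537034392356873), (0.07904375344514847, 0.0779944360256195), 44.0160026550293) z 0.035815705738930656
big 1626 circ 0.3392 -0.2732 0.1085 rect ((0.3398236036300659, -0.27313971519470215), (0.10698597878217697, 0.10474923253059387), 44.167972564697266) z 0.005369222569247193
z hist lamp (array([3127,   46,   47,  334,  284,  356, 1349, 4529,  404,   19,   16,
         13,   22,   16,   19,  115,   47,    0,    0]), array([0.  
[... 287 characters left out ...]
53747558594) z 0.044991108489547516
tab 177 circ 0.5582 0.1202 0.0411 rect ((0.5580694079399109, 0.12100821733474731), (0.01811819337308407, 0.04015366733074188), 81.83171081542969) z 0.09493991642388777
nest 1568 circ 0.5732 0.22 0.1028 rect ((0.5733993649482727, 0.22106187045574188), (0.09393404424190521, 0.09535352885723114), 52.153724670410156) z 0.03769997456094199
brassA 32 [0.58995436 0.08253999 0.046     ]
brassB 32 [0.51774889 0.0937665  0.046     ]
right-bottom max z 1.0029986428091107 wood box (array([2413, 1073,    0,    0,    0,    0,    0,   14]), array([-0.005472  ,  0.12058683,  0.24664566,  0.37270449,  0.49876332,
        0.62482215,  0.75088098,  0.87693981,  1.00299864]))
```

View pics/c1.png

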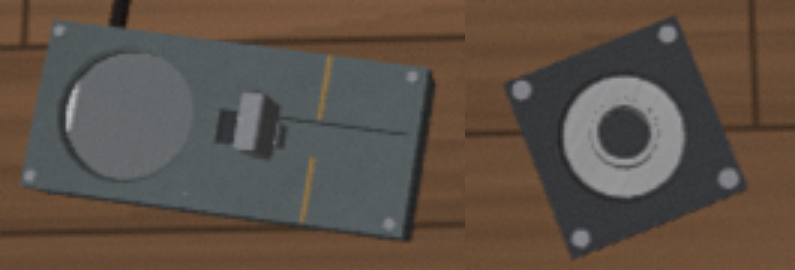

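The crop shows the collar ring seated in the die (bright flange, tube in the middle). In the lamp box it shows the nest, the tab, and the brass line crossing the slot. The measured sizes (46, 130, 272×120, 16×40 mm) match the text.

```bash
cat >> h.py <<'E'
from scipy.spatial.transform import Rotation as Ro
def delta(s,tgt,yaw):
    R=Ro.from_euler('xyz',s['tool_rot']);T=Ro.from_euler('xyz',[np.pi,0,yaw])
    return (100*R.inv().apply(np.array(tgt)-s['position'])).round(2),(R.inv()*T).as_rotvec().round(4)
E
python3 - <<'E'
from h import *
from workcell import observe
W=world(np.load('top0.npz'));w=W[350:,560:].reshape(-1,3);w=w[(w[:,2]>.06)&(w[:,2]<.5)];print(w.min(0),w.max(0))
f=np.load('scene0.npz');W=world(f);w=W[88:165,35:165].reshape(-1,3);w=w[(w[:,2]>.04)&(w[:,2]<.4)];print(np.percentile(w,[2,50,98],axis=0))
s=observe();print(delta(s,[.4888,-.1345,.235],.36));print(delta(s,[.4888,-.1345,.035],.36))
E
```

```text
[ 0.16810018 -0.71214677  0.06005122] [ 0.23501487 -0.59101874  0.14508588]
[[ 0.01092999 -0.8953009   0.04381523]
 [ 0.21707726 -0.74053181  0.1321391 ]
 [ 0.25899552 -0.59959857  0.14326472]]
(array([ 44.46, -38.11,  -0.38]), array([-0.001 , -0.    , -0.1272]))
(array([ 44.46, -38.09,  19.62]), array([-0.001 , -0.    , -0.1272]))
```

>>> {"method": "play_rows", "body": {
  "motion": [
    [3.8,-3.2,0,0,0,-0.03,1],
    [7.6,-6.5,0,0,0,-0.06,1],
    [11.4,-9.8,0,0,0,-0.09,1],
    [15.2,-13,0,0,0,-0.127,1],
    [19,-16.3,0,0,0,-0.127,1]
  ],
  "squeeze": 40
}}

```text
clock: 0.6
position: [0.2918, -0.4044, 0.2312]
tool_rot: [-3.142, 0.0, 0.361]
force: [1.1, -0.2, -0.1]
grip_width: 0.0853
finger_force: 0.0
```

Run:
```python
from h import *
from workcell import observe
s=observe();print(s['clock'],s['position'],s['tool_rot'],s['qd'].round(2) if hasattr(s['qd'],'round') else s['qd'])
print(delta(s,[.4888,-.1345,.235],.36))
```

```text
0.6 [ 0.29178948 -0.40444176  0.23122596] [-3.14150742e+00  5.30951454e-05  3.61057548e-01] [-0.79 -0.27 -0.2   0.42  0.04 -0.14 -1.04]
(array([ 27.97, -18.29,  -0.38]), array([-0.0001,  0.0001,  0.0011]))
```

>>> {"method": "play_rows", "body": {
  "motion": [
    [4,-2.6,0,0,0,0,1],
    [8,-5.2,0,0,0,0,1],
    [12,-7.8,0,0,0,0,1],
    [16,-10.4,0,0,0,0,1],
    [20,-13,0,0,0,0,1]
  ]
}}

```text
clock: 1.1
position: [0.4332, -0.2124, 0.2313]
tool_rot: [3.142, 0.0, 0.36]
force: [-0.1, -0.6, 0.3]
grip_width: 0.0855
finger_force: 0.0
```

>>> {"method": "play_rows", "body": {
  "motion": [
    [4,-2.65,2,0,0,0,1],
    [7,-4.6,5,0,0,0,1],
    [7.97,-5.29,8,0,0,0,1],
    [7.97,-5.29,9,0,0,0,1],
    [7.97,-5.29,9,0,0,0,1]
  ]
}}

```text
clock: 1.6
position: [0.4874, -0.1368, 0.1402]
tool_rot: [-3.14, 0.003, 0.36]
force: [-0.5, -0.3, 0.4]
grip_width: 0.085
finger_force: 0.0
```

Run:
```python
from h import *
from workcell import observe,viewer
s=observe();print(s['clock'],s['position'],s['tool_rot'],s['force'])
print(delta(s,[.4888,-.1345,.035],.36))
c=viewer.camera_info('wrist');p,d=viewer.grab_frame('wrist');cv2.imwrite('pics/w1.png',p[...,::-1]);np.savez('w1.npz',p=p,d=d,**c)
```

```text
1.6 [ 0.48741281 -0.13683522  0.14020362] [-3.14021586e+00  2.57294732e-03  3.59905458e-01] [-0.51990091 -0.25875592  0.35489439]
(array([ 0.24, -0.16, 10.52]), array([-0.0014,  0.0026, -0.0001]))
```

View pics/w1.png

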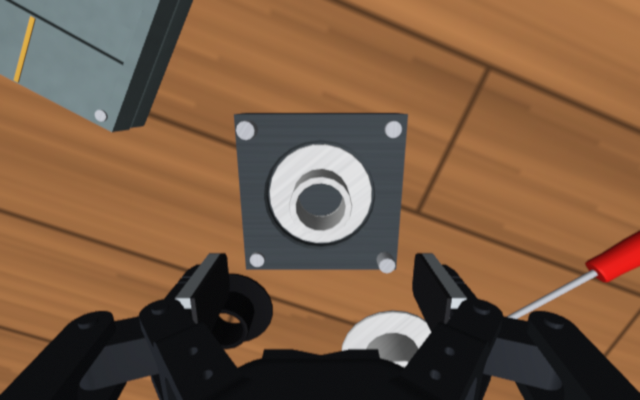

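Wrist view: collar centred at about (320,195), jaws square to the die's sides, and the studs at the corners clear of the fingers. I'll check the centre by ray before going down.

Run:
```python
from h import *
from workcell import observe
f=np.load('w1.npz');p=f['p'].astype(int)
m=((p.mean(-1)>150)&(np.ptp(p,axis=-1)<30)).astype(np.uint8);m[:138]=0;m[248:]=0;m[:,:262]=0;m[:,378:]=0
c=max(cv2.findContours(m,0,2)[0],key=cv2.contourArea)
q=np.array([ray(f,*k[0],.036)[:2] for k in c],np.float32);print(cv2.fitEllipse(q))
W=world(f);t=(W[...,2]>.0625)&(W[...,2]<.07);t[:138]=0;t[248:]=0;t[:,:262]=0;t[:,378:]=0
w=W[t];print(len(w),(w.min(0)+w.max(0))/2,np.ptp(w,axis=0))
print(delta(observe(),[.4888,-.1345,.035],.36))
```

```text
((0.48932066559791565, -0.13592520356178284), (0.08236272633075714, 0.08262535184621811), 132.84707641601562)
1201 [ 0.48936107 -0.13610214  0.06538129] [0.04530715 0.04546551 0.00562068]
(array([ 0.2 , -0.24, 10.64]), array([-0.0003,  0.0011, -0.0012]))
```

>>> {"method": "play_rows", "body": {
  "motion": [
    [0.2,-0.2,3,0,0,0,1],
    [0.2,-0.2,6,0,0,0,1],
    [0.2,-0.2,8.5,0,0,0,1],
    [0.2,-0.2,9.8,0,0,0,1],
    [0.2,-0.2,10.5,0,0,0,1]
  ]
}}

```text
clock: 2.15
position: [0.4897, -0.1349, 0.0365]
tool_rot: [3.141, -0.0, 0.359]
force: [0.6, 0.5, 0.1]
grip_width: 0.0855
finger_force: 0.0
```

>>> {"method": "play_rows", "body": {
  "motion": [
    [0,0,0,0,0,0,1],
    [0,0,0,0,0,0,0.4],
    [0,0,0,0,0,0,-0.2],
    [0,0,0,0,0,0,-0.4],
    [0,0,0,0,0,0,-0.4]
  ],
  "squeeze": 40
}}

```text
clock: 2.65
position: [0.4901, -0.1341, 0.0373]
tool_rot: [3.141, -0.001, 0.36]
force: [-2.9, 0.6, 15.4]
grip_width: 0.0458
finger_force: 38.5
```

>>> {"method": "play_rows", "body": {
  "motion": [
    [0,0,0,0,0,0,-0.6],
    [0,0,0,0,0,0,-0.6],
    [0,0,0,0,0,0,-0.6],
    [0,0,0,0,0,0,-0.6],
    [0,0,0,0,0,0,-0.6]
  ],
  "squeeze": 40
}}

```text
clock: 3.15
position: [0.4901, -0.1342, 0.0374]
tool_rot: [3.141, -0.001, 0.36]
force: [-3.2, -0.4, 15.0]
grip_width: 0.0457
finger_force: 38.5
```

>>> {"method": "play_rows", "body": {
  "motion": [
    [0,0,-0.5,0,0,0,-0.6],
    [0,0,-2,0,0,0,-0.6],
    [0,0,-4,0,0,0,-0.6],
    [0,0,-6,0,0,0,-0.6],
    [0,0,-8,0,0,0,-0.6]
  ]
}}

```text
clock: 3.65
position: [0.4895, -0.134, 0.1175]
tool_rot: [3.142, -0.0, 0.36]
force: [-0.1, -0.5, -1.7]
grip_width: 0.0451
finger_force: 41.7
```

Run:
```python
from h import *
from workcell import observe,viewer
s=observe();print(s['position'],s['tool_rot'],s['force'],s['finger_force'],s['grip_width'])
print(delta(s,[.5735,.2209,.125],-.153))
p,d=viewer.grab_frame('wrist');cv2.imwrite('pics/w2.png',p[...,::-1])
```

```text
[ 0.48953093 -0.13398796  0.11746488] [ 3.14154697e+00 -1.14852365e-04  3.59785141e-01] [-0.05381259 -0.47543164 -1.66225021] 41.666117487475276 0.04506214234328637
(array([ 20.35, -30.26,  -0.75]), array([ 0.000e+00, -1.000e-04,  5.128e-01]))
```

View pics/w2.png

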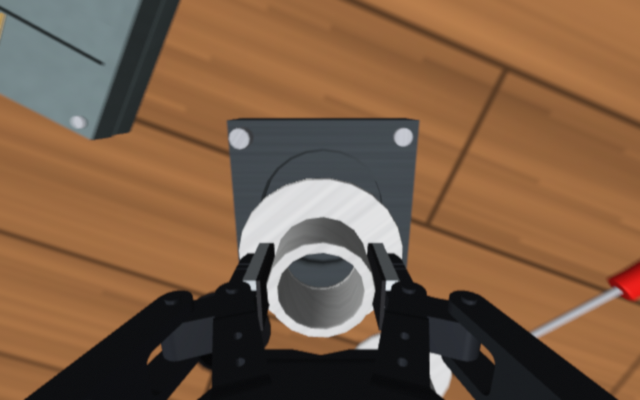

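The collar hangs level between the pads at about (322,285), and the die is empty below. I'll raise it to clear the tab on the way across.

>>> {"method": "play_rows", "body": {
  "motion": [
    [1,-1.5,-1.5,0,0,0,-0.6],
    [3,-4.5,-3,0,0,0,-0.6],
    [5.4,-8,-4,0,0,0,-0.6],
    [7.8,-11.5,-4,0,0,0,-0.6],
    [10.2,-15,-4,0,0,0,-0.6]
  ]
}}

```text
clock: 4.2
position: [0.5326, 0.0439, 0.1569]
tool_rot: [3.141, -0.001, 0.359]
force: [0.4, 0.0, -2.0]
grip_width: 0.0453
finger_force: 41.7
```

>>> {"method": "play_rows", "body": {
  "motion": [
    [2.4,-3.5,0,0,0,0.1,-0.6],
    [4.8,-7,0,0,0,0.2,-0.6],
    [7.2,-10.8,0,0,0,0.3,-0.6],
    [9.2,-13.8,0,0,0,0.41,-0.6],
    [10.2,-15.2,0,0,0,0.513,-0.6]
  ]
}}

```text
clock: 4.7
position: [0.5739, 0.2246, 0.1562]
tool_rot: [-3.14, 0.0, -0.154]
force: [-1.1, -1.1, -1.9]
grip_width: 0.0453
finger_force: 41.7
```

>>> {"method": "play_rows", "body": {
  "motion": [
    [0,0,0,0,0,0,-0.6],
    [0,0,0,0,0,0,-0.6],
    [0,0,0,0,0,0,-0.6],
    [0,0,0,0,0,0,-0.6],
    [0,0,0,0,0,0,-0.6]
  ]
}}

```text
clock: 5.2
position: [0.5744, 0.2196, 0.1565]
tool_rot: [3.142, -0.0, -0.154]
force: [0.8, 1.2, -1.0]
grip_width: 0.0452
finger_force: 41.7
```

Run:
```python
from h import *
from workcell import observe,viewer
s=observe();print(s['clock'],s['position'],s['tool_rot'],s['force'],s['finger_force'])
print(delta(s,[.5745,.2206,.043],-.153))
c=viewer.camera_info('wrist');p,d=viewer.grab_frame('wrist');cv2.imwrite('pics/w3.png',p[...,::-1]);np.savez('w3.npz',p=p,d=d,**c)
f=np.load('w3.npz');W=world(f)
print('flange/tube depth pts')
t=(W[...,2]>.168)&(W[...,2]<.19);t[:200]=0;t[:,:262]=0;t[:,378:]=0;w=W[t];print(len(w),w.mean(0),w.min(0),w.max(0))
```

```text
5.2 [0.57438101 0.21959071 0.15646876] [ 3.14159216e+00 -1.23792143e-04 -1.53856406e-01] [ 0.84958514  1.23921506 -0.97921523] 41.705639166757464
(array([-1.000e-02, -1.000e-01,  1.135e+01]), array([ 0.    , -0.0001, -0.0009]))
flange/tube depth pts
7106 [0.57410715 0.21972367 0.18055817] [0.55028942 0.19236915 0.16800232] [0.59610225 0.24423566 0.18993513]
```

View pics/w3.png

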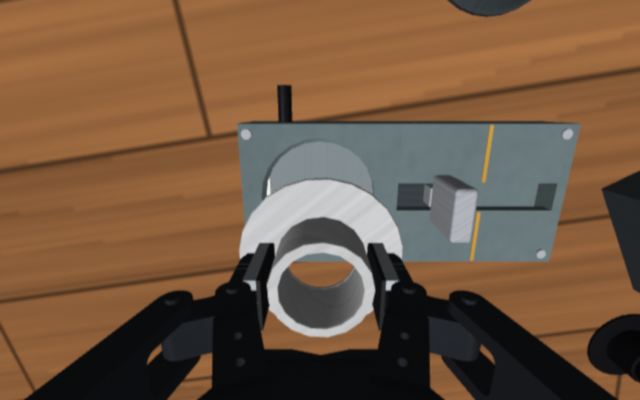

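Collar over the nest, with the tab at (455,208) and the box aligned with the jaws. Lowering it in steps.

>>> {"method": "play_rows", "body": {
  "motion": [
    [0,-0.1,3,0,0,0,-0.6],
    [0,-0.1,6,0,0,0,-0.6],
    [0,-0.1,8,0,0,0,-0.6],
    [0,-0.1,9.3,0,0,0,-0.6],
    [0,-0.1,9.5,0,0,0,-0.6]
  ]
}}

```text
clock: 5.75
position: [0.5738, 0.221, 0.0601]
tool_rot: [3.141, 0.002, -0.153]
force: [-0.3, -0.4, -1.1]
grip_width: 0.0453
finger_force: 41.7
```

Run:
```python
from h import *
from workcell import observe,viewer
s=observe();print(s['position'],s['force'])
c=viewer.camera_info('wrist');p,d=viewer.grab_frame('wrist');np.savez('w4.npz',p=p,d=d,**c);f=np.load('w4.npz');W=world(f)
z=s['position'][2]-.005
def fit(n,m,h):
    m=m.astype(np.uint8);c=max(cv2.findContours(m,0,2)[0],key=cv2.contourArea)[:,0];return n,c
# tube top bore rim & flange from depth points
for n,h in(('tube',z+.034),):
    t=abs(W[...,2]-h)<.004;t[:,:290]=0;t[:,355:]=0;w=W[t]
    R=Ro.from_euler('z',-.153).inv();q=R.apply(w);print(n,len(w),(q.min(0)+q.max(0))/2,np.ptp(q,axis=0))
print('nest in box axes',R.apply([.5735,.2209,0]))
cv2.imwrite('pics/w4.png',p[...,::-1])
```

```text
[0.57384965 0.22100736 0.06008065] [-0.29269612 -0.39045961 -1.14409043]
tube 1896 [0.53209738 0.30531717 0.08763455] [0.04620472 0.02791191 0.00510486]
nest in box axes [0.53313456 0.30572308 0.        ]
```

View pics/w4.png

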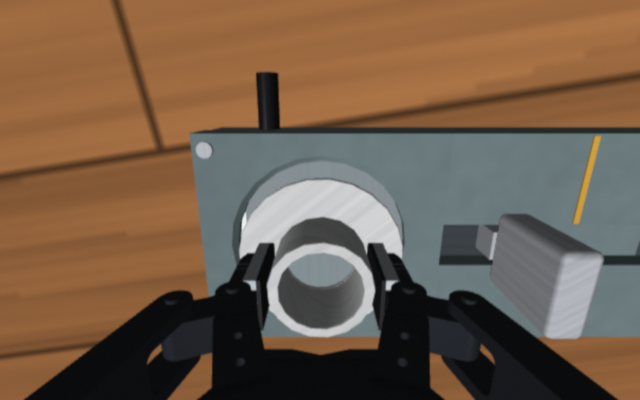

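Flange sides are at 240–402 and the nest rim at 234–405, so it is concentric. Lowering to the seat.

>>> {"method": "play_rows", "body": {
  "motion": [
    [0.1,0,0.4,0,0,0,-0.6],
    [0.1,0,0.8,0,0,0,-0.6],
    [0.1,0,1.1,0,0,0,-0.6],
    [0.1,0,1.3,0,0,0,-0.6],
    [0.1,0,1.45,0,0,0,-0.6]
  ]
}}

```text
clock: 6.3
position: [0.5754, 0.2213, 0.0468]
tool_rot: [-3.142, -0.0, -0.153]
force: [-0.6, -0.2, -1.3]
grip_width: 0.0454
finger_force: 41.7
```

>>> {"method": "play_rows", "body": {
  "motion": [
    [0,0,0,0,0,0,-0.6],
    [0,0,0.05,0,0,0,-0.6],
    [0,0,0.1,0,0,0,-0.6],
    [0,0,0.15,0,0,0,-0.6],
    [0,0,0.15,0,0,0,-0.6]
  ]
}}

```text
clock: 6.8
position: [0.5754, 0.2213, 0.0453]
tool_rot: [3.142, 0.0, -0.153]
force: [-0.6, -0.4, -0.5]
grip_width: 0.0451
finger_force: 41.7
```

>>> {"method": "play_rows", "body": {
  "motion": [
    [0,0,0.05,0,0,0,-0.6],
    [0,0,0.1,0,0,0,-0.6],
    [0,0,0.15,0,0,0,-0.6],
    [0,0,0.2,0,0,0,-0.6],
    [0,0,0.2,0,0,0,-0.6]
  ]
}}

```text
clock: 7.3
position: [0.5754, 0.2213, 0.0435]
tool_rot: [-3.142, -0.0, -0.153]
force: [-2.2, 0.3, 3.5]
grip_width: 0.0449
finger_force: 42.1
```

>>> {"method": "play_rows", "body": {
  "motion": [
    [0,0,0.03,0,0,0,-0.6],
    [0,0,0.03,0,0,0,0.2],
    [0,0,0.03,0,0,0,0.4],
    [0,0,0.03,0,0,0,0.6],
    [0,0,0.03,0,0,0,0.6]
  ]
}}

```text
clock: 7.8
position: [0.5754, 0.2213, 0.0429]
tool_rot: [3.142, 0.0, -0.153]
force: [0.6, 0.8, 0.1]
grip_width: 0.068
finger_force: 0.0
```

>>> {"method": "play_rows", "body": {
  "motion": [
    [0,0,-0.5,0,0,0,0.6],
    [0,0,-2,0,0,0,0.6],
    [0,0,-5,0,0,0,0.6],
    [0,0,-8,0,0,0,0.6],
    [0,0,-10,0,0,0,0.6]
  ]
}}

```text
clock: 8.3
position: [0.576, 0.2216, 0.1464]
tool_rot: [-3.14, -0.002, -0.153]
force: [-0.2, 0.1, -0.3]
grip_width: 0.0682
finger_force: 0.0
```

Run:
```python
from h import *
from workcell import observe,viewer
s=observe();print(s['clock'],s['position'],s['force'],s['grip_width'])
c=viewer.camera_info('wrist');p,d=viewer.grab_frame('wrist');np.savez('w5.npz',p=p,d=d,**c);f=np.load('w5.npz');W=world(f)
cv2.imwrite('pics/w5.png',p[...,::-1])
R=Ro.from_euler('z',-.153).inv();Q=W@R.as_matrix().T;Z=W[...,2]
near=np.hypot(W[...,0]-.5735,W[...,1]-.2209)
for n,t in(('tubetop',(abs(Z-.072)<.004)&(near<.03)),('flange',(abs(Z-.042)<.003)&(near<.042)&(near>.027)),('tab',(Z>.09)&(Z<.102)&(abs(Q[...,1]-.205)<.03))):
    q=Q[t];print(n,len(q),np.percentile(q,50,axis=0),(q.min(0)+q.max(0))/2,np.ptp(q,axis=0))
    if n=='flange': print('plane',np.linalg.lstsq(np.c_[q[:,:2],np.ones(len(q))],q[:,2],rcond=None)[0])
print('tab exp',R.apply([.558,.1215,.096]),R.apply([.5535,.0878,.046]))
print(delta(s,[.558,.1215,.063],-.153))
```

```text
8.3 [0.57603671 0.22157147 0.1464128 ] [-0.22217037  0.09839551 -0.34294877] 0.0682209616065642
tubetop 1217 [0.5342866  0.30638312 0.07189947] [0.53368046 0.30610362 0.07111098] [0.04559786 0.04505536 0.00621871]
flange 3894 [0.54457307 0.30638566 0.04217624] [0.53324307 0.30626434 0.04173254] [0.08333373 0.08269701 0.00543785]
plane [-0.00088553  0.00027207  0.04256649]
tab 1499 [0.53572562 0.20738711 0.09591212] [0.53398302 0.20595143 0.09425455] [0.03971944 0.01642746 0.00849713]
tab exp [0.53296456 0.20512198 0.096     ] [0.53365314 0.17112983 0.046     ]
(array([-0.27, 10.18,  8.33]), array([-0.0015, -0.0022, -0.0003]))
```

View pics/w5.png

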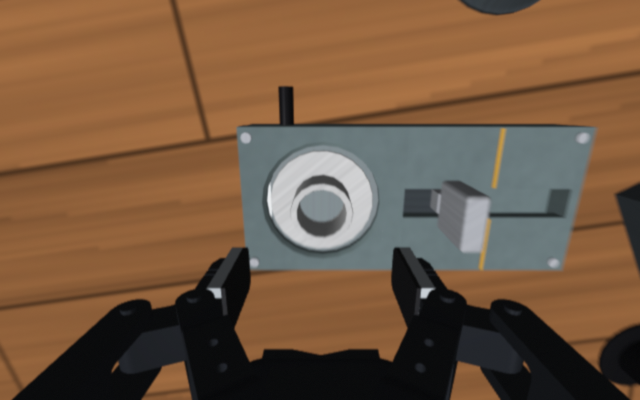

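Collar seated flat: flange plane at z 0.042 with no tilt, concentric with the nest at about (321,200), and released. Next is the tab at (463,215).

>>> {"method": "play_rows", "body": {
  "motion": [
    [0,2,0,0,0,0,0.6],
    [-0.1,5,0,0,0,0,0.6],
    [-0.2,8,0,0,0,0,0.6],
    [-0.2,9.8,0,0,0,0,0.6],
    [-0.2,10.1,0,0,0,0,0.6]
  ]
}}

```text
clock: 8.85
position: [0.558, 0.1192, 0.1436]
tool_rot: [3.141, -0.0, -0.156]
force: [-0.5, 0.6, -0.2]
grip_width: 0.068
finger_force: 0.0
```

>>> {"method": "play_rows", "body": {
  "motion": [
    [0,0,0,0,0,0,0.6],
    [0,0,2,0,0,0,0.6],
    [0,0,5,0,0,0,0.6],
    [0,0,7.8,0,0,0,0.6],
    [0,0,8.6,0,0,0,0.6]
  ]
}}

```text
clock: 9.35
position: [0.5567, 0.123, 0.0546]
tool_rot: [3.141, 0.003, -0.152]
force: [-0.8, 0.2, -0.4]
grip_width: 0.0682
finger_force: 0.0
```

Run:
```python
from h import *
from workcell import observe
s=observe();print(s['clock'],s['position'],s['force'],Ro.from_euler('z',.153).apply(s['position']))
```

```text
9.35 [0.55673685 0.12302981 0.05460941] [-0.79890636  0.2246409  -0.3600094 ] [0.53148302 0.20644141 0.05460941]
```

>>> {"method": "play_rows", "body": {
  "motion": [
    [0.1,0,-0.5,0,0,0,0.4],
    [0.1,0,-0.5,0,0,0,0],
    [0.1,0,-0.5,0,0,0,-0.4],
    [0.1,0,-0.5,0,0,0,-0.8],
    [0.1,0,-0.5,0,0,0,-1]
  ],
  "squeeze": 60
}}

```text
clock: 9.85
position: [0.5595, 0.1216, 0.0632]
tool_rot: [-3.141, -0.001, -0.153]
force: [-2.3, -1.9, 11.1]
grip_width: 0.015
finger_force: 58.3
```

>>> {"method": "play_rows", "body": {
  "motion": [
    [0,0,0,0,0,0,-1],
    [0,0,0,0,0,0,-1],
    [0,0,0,0,0,0,-1],
    [0,0,0,0,0,0,-1],
    [0,0,0,0,0,0,-1]
  ]
}}

```text
clock: 10.35
position: [0.5595, 0.1216, 0.0632]
tool_rot: [-3.141, -0.001, -0.153]
force: [-2.3, -1.5, 11.8]
grip_width: 0.0155
finger_force: 58.3
```

Run:
```python
from h import *
from workcell import observe
s=observe();print(s['clock'],s['position'],s['force'],s['finger_force'],s['grip_width'],Ro.from_euler('z',.153).apply(s['position']))
```

```text
10.35 [0.55953894 0.1216365  0.06317861] [-2.28469138 -1.53377699 11.77401385] 58.30358684062958 0.015517611240063699 [0.53446472 0.20549143 0.06317861]
```

>>> {"method": "play_rows", "body": {
  "motion": [
    [0,0.5,0,0,0,0,-1],
    [0,1.2,0,0,0,0,-1],
    [0,2,0,0,0,0,-1],
    [0,2.8,0,0,0,0,-1],
    [0,3.5,0,0,0,0,-1]
  ]
}}

```text
clock: 10.85
position: [0.5544, 0.0884, 0.0632]
tool_rot: [-3.139, -0.002, -0.152]
force: [-1.0, 9.7, 8.2]
grip_width: 0.0152
finger_force: 58.6
```

>>> {"method": "play_rows", "body": {
  "motion": [
    [0,0,0,0,0,0,-1],
    [0,0,0,0,0,0,-1],
    [0,0,0,0,0,0,-1],
    [0,0,0,0,0,0,-1],
    [0,0,0,0,0,0,-1]
  ]
}}

```text
clock: 11.35
position: [0.5545, 0.0888, 0.0632]
tool_rot: [-3.139, -0.002, -0.152]
force: [-0.2, 7.9, 8.8]
grip_width: 0.0146
finger_force: 58.7
```

```bash
cat > chk.py <<'E'
from h import *
from workcell import observe,viewer
s=observe();B=Ro.from_euler('z',.153);print(s['clock'],s['position'],s['force'],s['finger_force'],s['grip_width'],B.apply(s['position']))
c=viewer.camera_info('wrist');p,d=viewer.grab_frame('wrist');np.savez('w6.npz',p=p,d=d,**c);f=np.load('w6.npz');cv2.imwrite('pics/w6.png',p[...,::-1])
W=world(f);Q=W@B.as_matrix().T;Z=Q[...,2]
t=(abs(Z-.0955)<.003)&(abs(Q[...,1]-.171)<.025)&(abs(Q[...,0]-.534)<.022);q=Q[t];print('tab',len(q),(np.percentile(q,1,axis=0)+np.percentile(q,99,axis=0))/2,np.ptp(q,axis=0))
h=cv2.cvtColor(p,cv2.COLOR_RGB2HSV);m=(h[...,1]>100)&(abs(Z-.046)<.006)&(abs(Q[...,1]-.171)<.02)&(h[...,0]>12)&(h[...,0]<35)
v,u=np.nonzero(m);b=np.array([B.apply(ray(f,a,e,.046)) for a,e in zip(u,v)]);print('brass',len(b),b.mean(0) if len(b) else '',np.ptp(b,axis=0) if len(b) else '')
near=np.hypot(W[...,0]-.5743,W[...,1]-.2213);t=(abs(Z-.072)<.004)&(near<.03);q=Q[t]
if len(q):print('tube',len(q),(q.min(0)+q.max(0))/2,np.ptp(q,axis=0))
E
python3 chk.py
```

```text
11.35 [0.55446596 0.0887794  0.06321062] [-0.18904139  7.9326437   8.80533628] 58.73103082180023 0.014642192364861585 [0.53445855 0.17224501 0.06321062]
tab 3604 [0.53445379 0.17231977 0.09538477] [0.04009367 0.04233563 0.00598407]
brass 438 [0.57332217 0.17020408 0.046     ] [4.09618633e-02 2.71052511e-03 5.55111512e-17]
tube 3273 [0.53366244 0.30538946 0.07106571] [0.04591052 0.04574391 0.00612456]
```

View pics/w6.png

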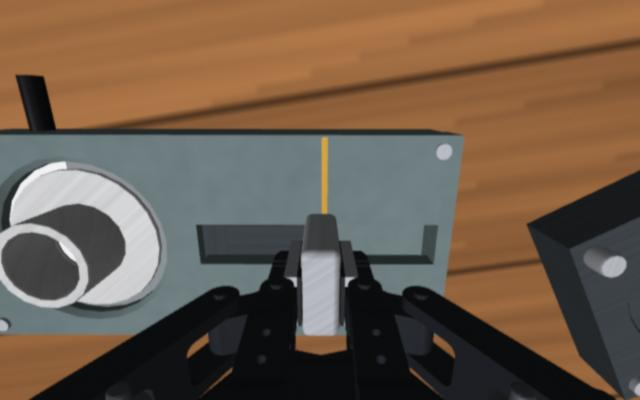

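The tab is held with its centre at about (321,265), 1.8 mm short of the brass line at (325,175). I'll nudge it.

>>> {"method": "play_rows", "body": {
  "motion": [
    [0,0.1,0,0,0,0,-1],
    [0,0.2,0,0,0,0,-1],
    [0,0.2,0,0,0,0,-1],
    [0,0.2,0,0,0,0,-1],
    [0,0.2,0,0,0,0,-1]
  ]
}}

```text
clock: 11.9
position: [0.5541, 0.0868, 0.0632]
tool_rot: [-3.139, -0.002, -0.152]
force: [-0.4, 7.5, 8.9]
grip_width: 0.0155
finger_force: 58.7
```

```bash
python3 chk.py
```

```text
11.9 [0.5541376  0.08681431 0.06318222] [-0.43326371  7.51110305  8.88648934] 58.708072900772095 0.015489982260590764 [0.53443351 0.17025284 0.06318222]
tab 3623 [0.53443785 0.17010371 0.09534246] [0.04023216 0.04246444 0.00598538]
brass 459 [0.57280296 0.17026881 0.046     ] [4.09621699e-02 2.69067180e-03 5.55111512e-17]
tube 3084 [0.53351911 0.30444665 0.07095769] [0.04620011 0.04408528 0.00591051]
```

Tab 0.1701–0.1703, brass line 0.1703: centred, still gripped, and the collar is still seated.

```bash
python3 -c "
from workcell import bot
print(bot.job_done())"
```

```text
the job is handed in; nothing more can be done
None
```

The collar is seated flat in the nest and released, the gripper is holding the shutter tab on the brass line (within about 0.2 mm by the wrist camera), and the job was handed in at about 12 s; no verdict came back.

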